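# Seat the tube in the photometer and relatch its hood

### The job

The sample tube in the photometer was not pushed all the way in, so it cannot be read. Press down the front of the small dark hood to pop it open, push the red-capped tube down with a fingertip until it sits fully home, then push the hood over and press it down again until it latches shut and stays. Only push: do not pull the tube up, and leave the other things on the bench where they are.

Things in the scene. Friction and masses are not known exactly. Their poses are not given: they have to be found in the camera images.
- reader: compact tube photometer fixed to the bench: off-white housing with sloped key panel in front and a dark box-shaped hood on top. Origin: on the bench; x to its back, y to its left, z up. Housing x -58..75, y -65..65 mm, flat top z 80 mm. Under the hood a plinth (x -9..50, y -26..26, top z 90 mm) holds the tube well, axis at x 16, y 0 mm
- hood (a joint): hood angle, rad: 0 = latched shut, 1.75 = upright at its stop. Push-push latch: pressing the hood's front about 6 mm below the latched level (joint about -0.09; stop -0.10; 2 to 5 N) and letting go makes the shut hood spring upright by itself in about 1 s (keep out of its way), or latches an open one at 0. A soft spring (about 1 N at the front) holds it open; shut it by pushing it over from behind
- hood_press (a point): point to press: top of the hood on its middle line at three light ribs, 9 mm behind its front edge; moves with the hood. Shut, it is 112 mm above the bench, 16 mm above and 65 mm in front of the hinge line. The hood is a hollow box 72 x 62 x 24 mm; shut it spans x -14..58, y -31..31, z 88..112 mm of the photometer. A press that is too shallow does nothing: press again, deeper
- hood_hinge (a point): middle of the hood's hinge line, at x 60, y 0, z 96 mm of the photometer, along the photometer's y; does not move. Opening, the hood's front edge sweeps an arc of 76 mm radius about it. Upright (leaning back a little), the hood's former top looks to the back, 16 to 29 mm behind this line, and its edge is 75 mm above it
- tube_seat (a joint): how far the sample tube stands above its home position, m: 0 = fully home (hard stop). It starts 7 to 10 mm too high. The rubber collar of the well holds the tube where it is left; pushing it down takes about 4 to 5 N
- tube_top (a point): centre of the top of the sample tube's red cap (cap 20 mm across, facing up); the tube stands upright in the well under the hood and is hidden until the hood is open. Fully home, the cap's top is 94 mm above the bench, 4 mm above the plinth
- tip_box: bystander: pipette tip box with a blue-tinted lid, 89 x 122 x 71 mm, behind the photometer
- log_book: bystander: purple notebook, 210 x 152 x 14 mm, flat on the bench to the right
- pipette: bystander: white hand pipette lying in front, 262 mm long
- pen: bystander: red pen lying in front, 145 mm long
- marker_red: bystander: white marker with a red cap, lying left of the photometer, 130 mm long
- marker_blue: bystander: white marker with a blue cap, lying left of the photometer, 130 mm long
- next_tube: bystander: another sample tube lying left of the photometer, 81 mm long
- beaker: bystander: small glass beaker, 52 mm across, 61 mm high

How it is judged:
By the outcome, as a careful person would: the job done as asked, in the order asked, and still so for the second after the job is handed in, with the robot touching nothing.
It also fails if it takes over 54 s, if anything falls off the work surface, if the arm or the gripper's body presses on something with over 40 N, if the wrist force passes 120 N, or if a joint passes its speed limit or range.

### The arm

A 6-joint arm with a two-finger parallel gripper is mounted at the origin on a cart in front of the work surface, level with it; the furniture and walls round the work are solid. World frame = base frame: x ahead of the robot, y to its left, z up, the work surface at z = 0. Lengths are in m, angles in degrees, forces in N, time in s.
With the tool pointing down it reaches from about 0.425 to 0.95 m from the base axis. Payload 3.5 kg.
Tool frame: the origin (TCP) lies at the very end of the fingers, on their centre line; the grasp point (between the pads) lies 19 mm behind it (env.tcp_to_grasp is the distance from the TCP to the grasp point, in m); z points along the fingers, y is the direction in which the jaws open and shut (so a half turn about z gives the same grasp; the last joint's range is limited). The gripper opens to 85 mm and grips with 20 to 120 N. Pads are 22 mm wide; open, the fingers measure 114 mm over their backs; the gripper's body (76 mm by 85 mm) begins 54 mm behind the grasp point. The pads swing forward as they close: fully open they stand 13 mm farther back than shut.
Start: joints at [66.406, 16.404, 90.338, -0, 73.258, -8.594], TCP at [0.175, 0.652, 0.231] pointing down, gripper open.
Joint ranges: [-158.93, 158.93], [-51.34, 127.21], [12.03, 142.37], [-87.48, 267.48], [13.55, 161.25], [-162.69, 162.69]. Speed limits (degrees/s): [159.86, 159.86, 180, 180, 180, 180].

### API

Orientations are given as [roll, pitch, yaw] about the fixed x, y, z axes, in that order (R = Rz(yaw) Ry(pitch) Rx(roll)).
In Python, from bench import env, camera, calibration, order, spot_in, outline_of gives the robot as it stands.
- The arm moves only by the tool apply_moves, never from a script. Its argument "plan" is text: rows parted by semicolons, each of 5 numbers parted by spaces: the shift along the tool's x, y, z in cm, then the turn about the tool's z in degrees, then the gripper's target within -1 to 1 (fully open at 1, half-way at 0, shut at -1). In form: tx ty tz yaw gripper; .... A call has 1 to 10 rows; each row shifts and turns the commanded pose from where the row before left it, along the tool's axes as they then stand; what a row does not reach is not made up. A row lasts 1/8 s, in which the tool goes at most 62.5 mm and 10.7 degrees, less where a joint would pass 70% of its speed; a pose out of reach is approached as far as the arm can. A call with a gripper value outside its range is refused whole. The fingers move at their own pace and stop on an object; the grip force is fixed at half the most. Time passes only in rows, so rows that do not move let the fingers close. It gives the time, the measured TCP pose, the force and the opening at its end, in the units of the state.
- env.observe(): the state, without advancing time (a new reading comes with each control period).
- camera(name): name is "side" or "top"; returns the picture (420x560x3 uint8, blue, green, red); there is no depth.
- calibration(name): a dict with "intrinsics" (3x3 intrinsics, pixels), "R" (3x3) and "t" (3): a world point X has camera coordinates R X + t. Camera axes: x right, y down, z forward; pixel columns grow to the right and rows downward; lengths in m; the calibration is good to about 2 mm. A picture is of the moment at which its call begins. calibration takes no time and is no camera call.
- order.close_job(): hands the job in, once; it reports no verdict.
Trained networks look in the newest picture that a camera, given by its name, has taken for a name from the list of things; names that differ only in an ending like _2 or _b are one class to them, and where a whole thing is asked for, a point or a joint stands for the part that bears it (a point fixed in the world has none). Each returns a list of dicts, best first, with "p" (0 to 1); they miss things now and then, are a little off and sometimes report something else, mostly with a low value. They report only what shows in the picture. A call takes as long as a camera call.
- spot_in(query, camera): "xyz" ([x, y, z] in m, in world coordinates, good to about 4 mm: the middle of the surface that is visible of it).
- outline_of(query, camera): "pixels" (420x560 bool, what is visible of it).
The state is a dict: "t": time; "joint_pos": joint angles; "qvel": joint speeds; "joint_torque": joint torques, N m; "tool_pos": TCP position; "orientation": TCP orientation; "ft_force": force on the tool from outside, world axes, zero at the start; "torque": the same for the moment, N m; "opening": finger opening in m.
Only numpy, scipy, OpenCV 4.12 (cv2) and the standard library are available. Lean on these libraries where they do the work, as an engineer would, in place of code of your own. Each camera call takes 0.05 s, during which the arm holds its last target.

## Working session

There is one attempt and no reset: what is moved stays moved. The work goes in short steps, Python scripts to look and compute and a tool call to move; the robot and the scene stay as the last step left them, time stands still between calls to the robot, and variables do not carry over. Pictures are saved under pics/ and viewed, and the job is handed in when it is done.

Besides the shell and the picture viewer there is one more tool, called as name(argument=value, ...) on one line, values as JSON. apply_moves: Moves the arm, as the interface text tells. Its arguments: {"type":"object","properties":{"plan":{"type":"string"}},"required":["plan"]}

```bash
mkdir -p pics; ls; python3 - <<'E'
from bench import env,camera,calibration,order,spot_in,outline_of
import cv2,numpy as np
s=env.observe();print({k:np.round(v,4).tolist() if not np.isscalar(v) else v for k,v in s.items()})
for n in("side","top"):
    cv2.imwrite(f"pics/{n}0.png",camera(n))
    c=calibration(n);print(n,c["intrinsics"].tolist(),np.round(-c["R"].T@c["t"],3),np.round(c["R"],3).tolist())
    for q in("hood_press","hood","reader"):
        for d in spot_in(q,n)[:2]:print(n,q,np.round(d["xyz"],4),d["p"])
E
```

```text
pics
{'t': 0.0, 'joint_pos': [66.4061, 16.4549, 90.4241, -0.001, 73.2592, -8.5944], 'qvel': [0.0992, 0.0918, 0.0344, 0.0257, -0.0371, 0.1214], 'joint_torque': [-0.0002, -40.5978, -29.263, -0.0001, 0.0057, -0.0], 'tool_pos': [0.1744, 0.6514, 0.2299], 'orientation': [-179.8633, -0.0197, 165.0008], 'ft_force': [-0.1316, -0.575, 1.4183], 'torque': [-0.041, 0.0096, -0.0343], 'opening': 0.08539977959698238}
side [[390.7694422955857, 0.0, 274.44845384276414], [0.0, 390.7694422955857, 208.21103094217244], [0.0, 0.0, 1.0]] [0.246 0.55  0.657] [[-0.904, -0.428, -0.006], [-0.264, 0.569, -0.779], [0.337, -0.703, -0.627]]
side hood_press [ 0.5656 -0.1334  0.1091] 0.6
side hood [ 0.5651 -0.1334  0.1094] 0.68
side reader [ 0.5609 -0.1162  0.0822] 0.56
top [[505.7725949403716, 0.0, 267.24713832528033], [0.0, 505.7725949403716, 204.52596525013558], [0.0, 0.0, 1.0]] [ 0.347 -0.078  1.262] [[0.015, -1.0, 0.004], [-0.984, -0.016, -0.176], [0.176, -0.002, -0.984]]
top hood_press [ 0.5669 -0.1467  0.1117] 0.62
top hood [ 0.5676 -0.1486  0.1085] 0.67
top reader [ 0.5487 -0.1534  0.0838] 0.85
```

View pics/side0.png

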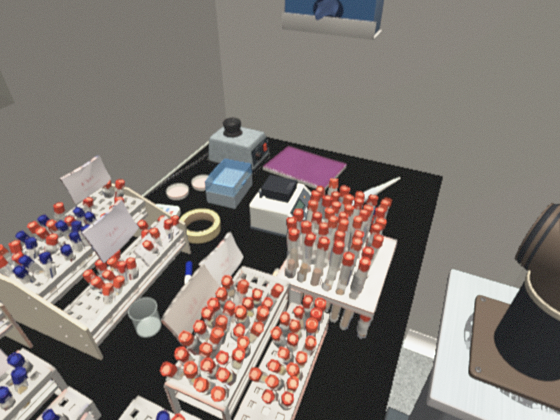

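View pics/top0.png

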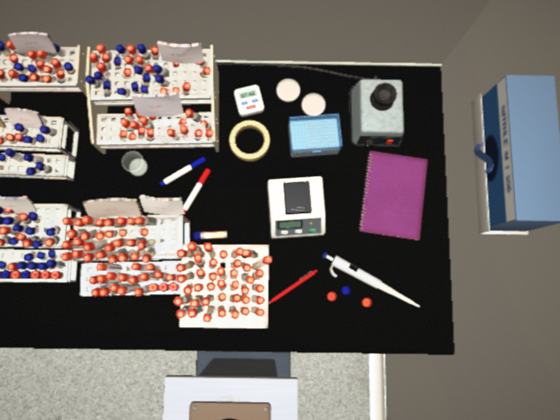

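```bash
cat > h.py <<'E'
from bench import env,camera,calibration,order,spot_in,outline_of
import cv2,numpy as np
def pix(n,uv,z):
    c=calibration(n);R,t,K=c["R"],c["t"],c["intrinsics"]
    C=-R.T@t;d=R.T@np.linalg.solve(K,np.array([uv[0],uv[1],1.]));return C+d*(z-C[2])/d[2]
def proj(n,X):
    c=calibration(n);p=c["intrinsics"]@(c["R"]@np.asarray(X)+c["t"]);return p[:2]/p[2]
def zoom(img,x0,y0,x1,y1,k,f):
    cv2.imwrite(f,cv2.resize(img[y0:y1,x0:x1],None,fx=k,fy=k,interpolation=cv2.INTER_CUBIC))
E
python3 - <<'E'
from h import *
for n in("side","top"):
    im=cv2.imread(f"pics/{n}0.png")
    zoom(im,*((250,160,340,240,8) if n=="side" else (255,165,340,245,7)),f"pics/{n}0z.png")
im=camera("top")
for q in("reader","hood"):
    d=outline_of(q,"top")[0];m=d["pixels"].astype(np.uint8)
    c=max(cv2.findContours(m,0,1)[0],key=cv2.contourArea)
    z=.08 if q=="reader" else .112
    P=np.array([pix("top",p[0],z)[:2] for p in c],np.float32)
    r=cv2.minAreaRect(P*1000);print(q,d["p"],r)
    print(np.round(cv2.boxPoints(r)))
E
```

```text
reader 0.62 ((552.5494384765625, -150.07101440429688), (143.62606811523438, 131.78097534179688), 4.830626010894775)
[[ 475.  -90.]
 [ 487. -222.]
 [ 630. -210.]
 [ 619.  -78.]]
hood 0.56 ((570.5453491210938, -149.4627685546875), (76.74899291992188, 62.71210479736328), 5.036662578582764)
[[ 530. -122.]
 [ 535. -184.]
 [ 612. -177.]
 [ 606. -115.]]
```

View pics/top0z.png

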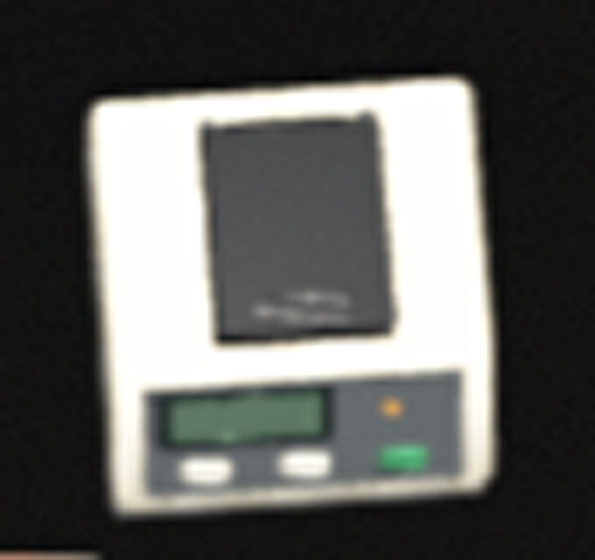

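View pics/side0z.png

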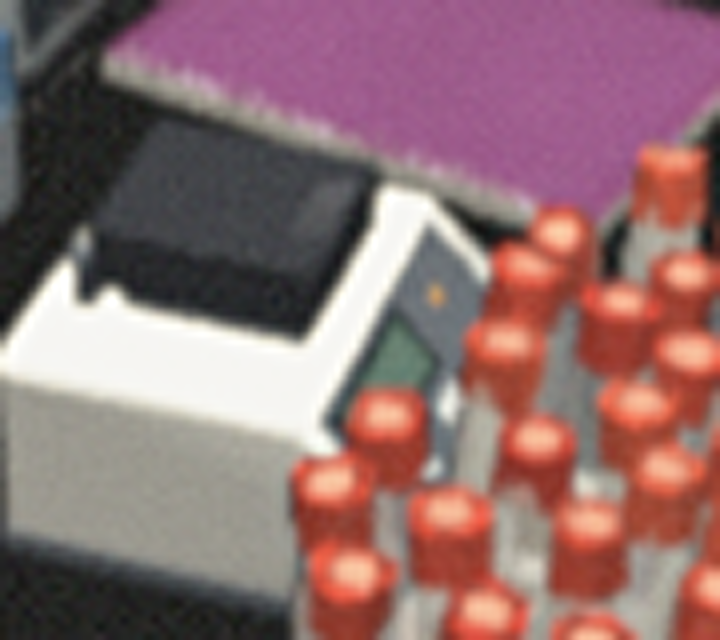

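```bash
python3 - <<'E'
from h import *
def Z(u,v):return (255+(u+.5)/7-.5,165+(v+.5)/7-.5)
BL=pix("top",Z(87,98),.08);BR=pix("top",Z(474,75),.08)
print(BL,BR,np.linalg.norm(BL-BR))
for uv in((216,334),(394,326),(203,122),(377,113)):print(pix("top",Z(*uv),.112))
FL=pix("top",Z(216,334),.112);FR=pix("top",Z(394,326),.112)
print(np.linalg.norm(FL-FR))
d=(BL-BR)[:2];ang=np.degrees(np.arctan2(-d[0],d[1]));print("yaw",ang)
d=(FL-FR)[:2];print("yaw hood",np.degrees(np.arctan2(-d[0],d[1])))
for yaw in (3,4,5):
    a=np.radians(yaw);X=np.array([np.cos(a),np.sin(a)]);print(yaw,((BL+BR)/2)[:2]-.075*X,((FL+FR)/2)[:2]+.014*X)
E
```

```text
[ 0.62161949 -0.07884359  0.08      ] [ 0.63184221 -0.21140426  0.08      ] 0.1329542596628082
[ 0.53524174 -0.12249213  0.112     ]
[ 0.53883764 -0.18109718  0.112     ]
[ 0.60662555 -0.1175414   0.112     ]
[ 0.61062532 -0.17544279  0.112     ]
0.05871526170581508
yaw 4.409765575892877
yaw hood 3.5111593100657217
3 [ 0.55183364 -0.14904912] [ 0.5510205  -0.15106195]
4 [ 0.55191355 -0.15035566] [ 0.55100559 -0.15081806]
5 [ 0.55201625 -0.15166061] [ 0.55098642 -0.15057447]
```

```bash
cat >> h.py <<'E'
YAW=np.radians(4.3);O=np.array([.5515,-.1503,0])
def W(p,O=O,YAW=YAW):
    c,s=np.cos(YAW),np.sin(YAW);return O+np.array([[c,-s,0],[s,c,0],[0,0,1]])@np.asarray(p,float)
def overlay(n,img,box,f):
    x0,y0,x1,y1,k=box
    im=cv2.resize(img[y0:y1,x0:x1],None,fx=k,fy=k,interpolation=cv2.INTER_CUBIC)
    def L(pts,col):
        q=[np.round((proj(n,W(np.array(p)/1000))-[x0,y0]+.5)*k-.5).astype(int) for p in pts]
        cv2.polylines(im,[np.array(q)],True,col,1)
    L([(75,65,80),(75,-65,80),(-25,-65,80),(-25,65,80)],(0,0,255))
    L([(58,31,112),(58,-31,112),(-14,-31,112),(-14,31,112)],(0,255,255))
    L([(58,31,88),(58,-31,88),(-14,-31,88),(-14,31,88)],(0,255,0))
    L([(75,65,0),(75,-65,0),(-58,-65,0),(-58,65,0)],(255,0,255))
    cv2.imwrite(f,im)
E
python3 - <<'E'
from h import *
overlay("side",cv2.imread("pics/side0.png"),(250,160,340,240,8),"pics/side0o.png")
overlay("top",cv2.imread("pics/top0.png"),(255,165,340,245,7),"pics/top0o.png")
print(W([-.005,0,.112]),W([.016,0,.1]),W([.06,0,.096]))
E
```

```text
[ 0.54651407 -0.15067489  0.112     ] [ 0.56745496 -0.14910034  0.1       ] [ 0.61133111 -0.14580128  0.096     ]
```

View pics/side0o.png

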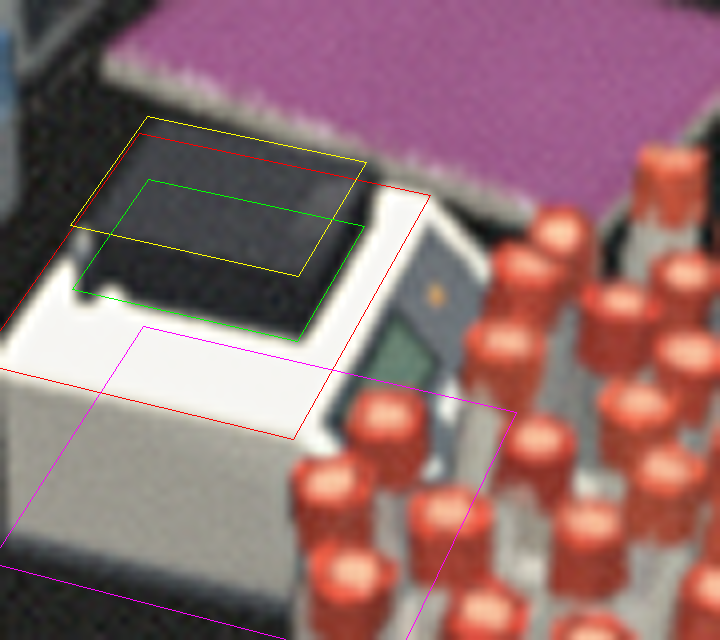

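View pics/top0o.png

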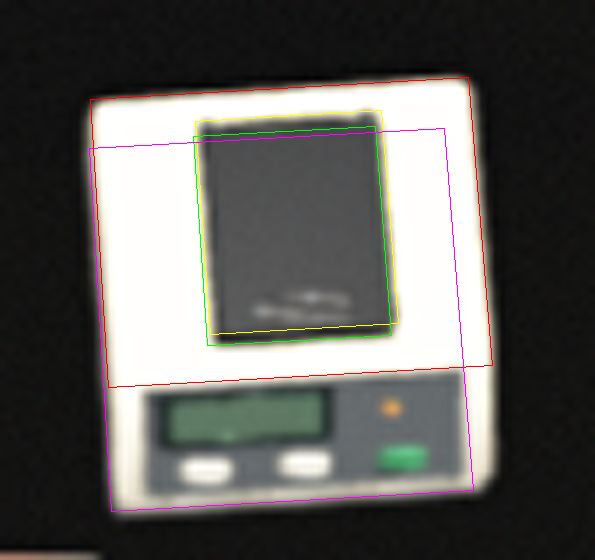

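```bash
python3 - <<'E'
from h import *
for z in (.08,.1,.12,.14,.16,.18):
    for uv in((267,259),(265,247),(223,262)):
        X=pix("top",uv,z);print(z,uv,np.round(X,3),np.round(proj("side",X)))
for uv,z in (((130,160),.06),((205,50),.15),((100,50),.2),((160,105),.15),((100,205),.15)):
    X=pix("top",uv,z);print(uv,np.round(X,3),np.round(proj("side",X)))
for q in ("tip_box","beaker"):
    for n in("side","top"):print(q,[(np.round(d["xyz"],3),d["p"]) for d in spot_in(q,n)[:1]])
E
```

```text
0.08 (267, 259) [ 0.43  -0.082  0.08 ] [323. 227.]
0.08 (265, 247) [ 0.457 -0.077  0.08 ] [311. 225.]
0.08 (223, 262) [0.421 0.02  0.08 ] [310. 259.]
0.1 (267, 259) [ 0.428 -0.082  0.1  ] [324. 220.]
0.1 (265, 247) [ 0.456 -0.077  0.1  ] [312. 218.]
0.1 (223, 262) [0.42  0.019 0.1  ] [311. 251.]
0.12 (267, 259) [ 0.427 -0.082  0.12 ] [326. 214.]
0.12 (265, 247) [ 0.454 -0.077  0.12 ] [313. 211.]
0.12 (223, 262) [0.419 0.017 0.12 ] [313. 244.]
0.14 (267, 259) [ 0.425 -0.082  0.14 ] [327. 206.]
0.14 (265, 247) [ 0.452 -0.077  0.14 ] [314. 204.]
0.14 (223, 262) [0.417 0.015 0.14 ] [314. 236.]
0.16 (267, 259) [ 0.424 -0.082  0.16 ] [328. 199.]
0.16 (265, 247) [ 0.45  -0.077  0.16 ] [316. 197.]
0.16 (223, 262) [0.416 0.014 0.16 ] [316. 228.]
0.18 (267, 259) [ 0.423 -0.081  0.18 ] [330. 192.]
0.18 (265, 247) [ 0.448 -0.077  0.18 ] [317. 190.]
0.18 (223, 262) [0.415 0.012 0.18 ] [317. 219.]
(130, 160) [0.667 0.257 0.06 ] [138. 310.]
(205, 50) [0.914 0.072 0.15 ] [ 98. 185.]
(100, 50) [0.885 0.302 0.2  ] [  4. 235.]
(160, 105) [0.776 0.171 0.15 ] [114. 229.]
(100, 205) [0.539 0.293 0.15 ] [175. 320.]
tip_box [(array([ 0.725, -0.167,  0.06 ]), 0.92)]
tip_box [(array([ 0.732, -0.196,  0.069]), 0.92)]
beaker [(array([0.664, 0.257, 0.036]), 0.71)]
beaker [(array([0.665, 0.256, 0.028]), 0.77)]
```

apply_moves(plan="0 0 -4 0 -1; 0 0 -4 -9.6 -1; 0 0 -4 -9.6 -1; 0 0 0 0 -1")

```text
t: 1.25
tool_pos: [0.1752, 0.6534, 0.3571]
orientation: [179.5, 0.3, -175.8]
ft_force: [0.2, 0.1, -0.4]
opening: 0.012
```

apply_moves(plan="-3.1 -4.2 0 0 -1; -3.1 -4.2 0 0 -1; -3.1 -4.2 0 0 -1; -3.1 -4.2 0 0 -1; -3.1 -4.2 0 0 -1; -3.1 -4.2 0 0 -1; -3.1 -4.2 0 0 -1; -3.1 -4.2 0 0 -1; -3.1 -4.2 0 0 -1; 0 0 0 0 -1")

```text
t: 2.5
tool_pos: [0.482, 0.2927, 0.3493]
orientation: [-179.9, -0.2, -176.2]
ft_force: [0.4, -0.8, 0.1]
opening: 0.0003
```

apply_moves(plan="-0.35 -5 0 0 -1; -0.35 -5 0 0 -1; -0.35 -5 0 0 -1; -0.35 -5 0 0 -1; -0.35 -5 0 0 -1; -0.35 -5 0 0 -1; -0.35 -5 0 0 -1; -0.35 -5 0 0 -1; -0.35 -4.7 0 0 -1; 0 0 0 0 -1")

```text
t: 3.75
tool_pos: [0.5446, -0.1495, 0.3495]
orientation: [179.9, -0.1, -176.0]
ft_force: [0.7, 0.5, -0.9]
opening: 0.0003
```

```bash
cat >> h.py <<'E'
from scipy.spatial.transform import Rotation as Rn
def to(target,show=True):
    "tool shift in cm from the measured pose to a world point"
    s=env.observe();R=Rn.from_euler("xyz",s["orientation"],degrees=True).as_matrix()
    d=R.T@(np.asarray(target)-s["tool_pos"])*100;print("tcp",np.round(s["tool_pos"],4),"shift cm",np.round(d,2),"f",np.round(s["ft_force"],1),"t",s["t"]);return d
E
python3 - <<'E'
from h import *
to(W([-.005,0,.125]))
E
```

```text
tcp [ 0.5446 -0.1495  0.3495] shift cm [-0.24 -0.16 22.45] f [ 0.7  0.5 -0.9] t 3.75
```

apply_moves(plan="-0.2 -0.1 4 0 -1; 0 0 4 0 -1; 0 0 4 0 -1; 0 0 4 0 -1; 0 0 3 0 -1; 0 0 2 0 -1; 0 0 0 0 -1; 0 0 0 0 -1")

```text
t: 4.75
tool_pos: [0.5477, -0.1488, 0.1428]
orientation: [-179.9, 0.1, -175.8]
ft_force: [-0.8, -0.2, 1.0]
opening: 0.0001
```

```bash
python3 - <<'E'
from h import *
to(W([-.005,0,.112]))
im=camera("top");zoom(im,255,165,340,245,7,"pics/top1z.png")
im=camera("side");zoom(im,200,80,400,240,4,"pics/side1z.png")
E
```

```text
tcp [ 0.5477 -0.1488  0.1428] shift cm [ 0.14 -0.17  3.08] f [-0.8 -0.2  1. ] t 4.75
```

View pics/side1z.png

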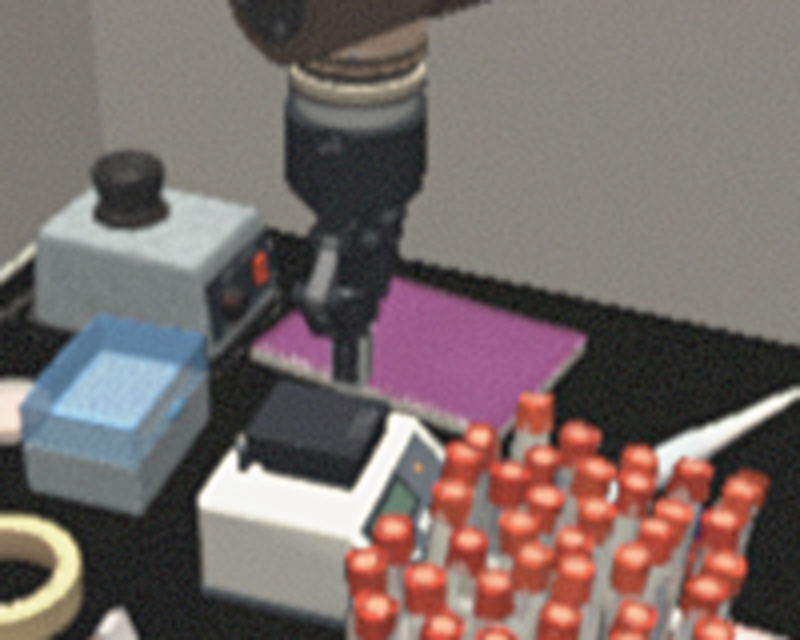

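apply_moves(plan="0.1 -0.15 1.5 0 -1; 0 0 1 0 -1; 0 0 0.3 0 -1; 0 0 0 0 -1; 0 0 0.2 0 -1; 0 0 0 0 -1")

```text
t: 5.6
tool_pos: [0.5462, -0.1506, 0.1117]
orientation: [-180.0, 0.0, -175.8]
ft_force: [-0.7, -0.7, 0.3]
opening: -0.0
```

apply_moves(plan="0 0 0.2 0 -1; 0 0 0.2 0 -1; 0 0 0 0 -1")

```text
t: 5.98
tool_pos: [0.5458, -0.1507, 0.1081]
orientation: [-180.0, -0.0, -175.8]
ft_force: [-3.2, 0.0, 4.6]
opening: -0.0001
```

apply_moves(plan="0 0 0.2 0 -1; 0 0 0 0 -1")

```text
t: 6.22
tool_pos: [0.5456, -0.1508, 0.1069]
orientation: [-180.0, -0.1, -175.8]
ft_force: [-6.1, 0.3, 8.4]
opening: -0.0001
```

apply_moves(plan="0 0 0.15 0 -1; 0 0 0 0 -1")

```text
t: 6.48
tool_pos: [0.5455, -0.1508, 0.106]
orientation: [-180.0, -0.1, -175.8]
ft_force: [-7.9, 0.3, 12.3]
opening: -0.0001
```

apply_moves(plan="0.5 0 -5 0 -1; 1.5 0 -6 0 -1; 3 0 -5 0 -1; 3 0 0 0 -1; 0 0 0 0 -1; 0 0 0 0 -1; 0 0 0 0 -1; 0 0 0 0 -1")

```text
t: 7.48
tool_pos: [0.4665, -0.1562, 0.2631]
orientation: [179.9, -0.1, -175.8]
ft_force: [-0.5, -0.4, 0.4]
opening: -0.0001
```

```bash
python3 - <<'E'
from h import *
im=camera("top");zoom(im,240,150,340,250,6,"pics/top2z.png")
print([(np.round(d["xyz"],4),d["p"]) for d in spot_in("tube_top","top")[:2]])
im=camera("side");zoom(im,200,80,400,240,4,"pics/side2z.png")
print([(np.round(d["xyz"],4),d["p"]) for d in spot_in("tube_top","side")[:2]])
print(W([.016,0,.103]))
E
```

```text
[]
[(array([ 0.5619, -0.1482,  0.0989]), 0.39)]
[ 0.56745496 -0.14910034  0.103     ]
```

View pics/side2z.png

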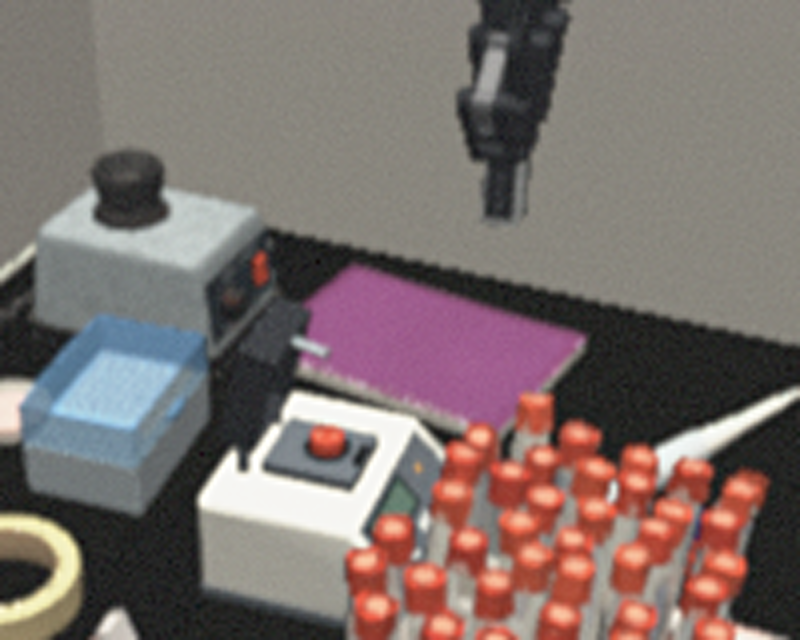

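View pics/top2z.png

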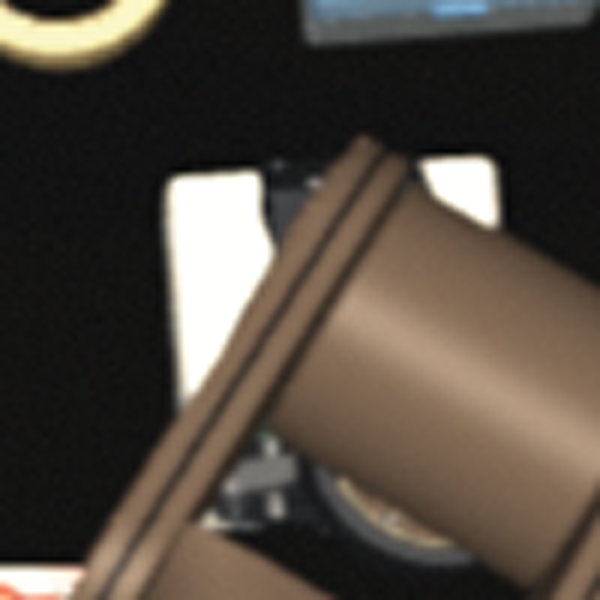

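```bash
python3 - <<'E'
from h import *
for z in(.094,.101,.104):
    p=proj("side",W([.016,0,z]));print(z,(p-[200,80]+.5)*4)
c=calibration("side");R,t,K=c["R"],c["t"],c["intrinsics"];C=-R.T@t
a=np.radians(4.3);yh=np.array([-np.sin(a),np.cos(a),0]);xh=np.array([np.cos(a),np.sin(a),0])
for yo in(0,.02):
  for uv in((273,165),(282,168),(277,153.5),(262,163)):
    d=R.T@np.linalg.solve(K,[uv[0],uv[1],1]);X=C+d*((O+yo*yh-C)@yh)/(d@yh)
    print(yo,uv,np.round([(X-O)@xh,X[2]],4))
E
```

```text
0.094 [319.5144061  442.99166904]
0.101 [319.53356423 433.6609981 ]
0.104 [319.54182927 429.63563987]
0 (273, 165) [0.032  0.1629]
0 (282, 168) [0.0096 0.1597]
0 (277, 153.5) [0.022 0.196]
0 (262, 163) [0.0599 0.1623]
0.02 (273, 165) [0.0242 0.1766]
0.02 (282, 168) [0.0024 0.1735]
0.02 (277, 153.5) [0.0144 0.2088]
0.02 (262, 163) [0.0512 0.176 ]
```

```bash
python3 - <<'E'
from h import *
im=camera("side")
x0,y0,k=245,140,10
z=cv2.resize(im[y0:y0+60,x0:x0+60],None,fx=k,fy=k,interpolation=cv2.INTER_CUBIC)
z2=z.copy()
def rot(p,th):
    x,y,zz=p[0]-60,p[1],p[2]-96
    return (60+x*np.cos(th)+zz*np.sin(th),y,96-x*np.sin(th)+zz*np.cos(th))
for y,col in((31,(0,255,255)),(-31,(0,255,0))):
    q=[np.round((proj("side",W(np.array(rot(p,1.75))/1000))-[x0,y0]+.5)*k).astype(int) for p in((58,y,88),(58,y,112),(-14,y,112),(-14,y,88))]
    cv2.polylines(z2,[np.array(q)],True,col,1)
q=[np.round((proj("side",W(np.array(p)/1000))-[x0,y0]+.5)*k).astype(int) for p in((-9,26,90),(-9,-26,90),(50,-26,90),(50,26,90))]
cv2.polylines(z2,[np.array(q)],True,(255,0,255),1)
cv2.imwrite("pics/side3.png",z2)
E
```

```text
(no output)
```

View pics/side3.png

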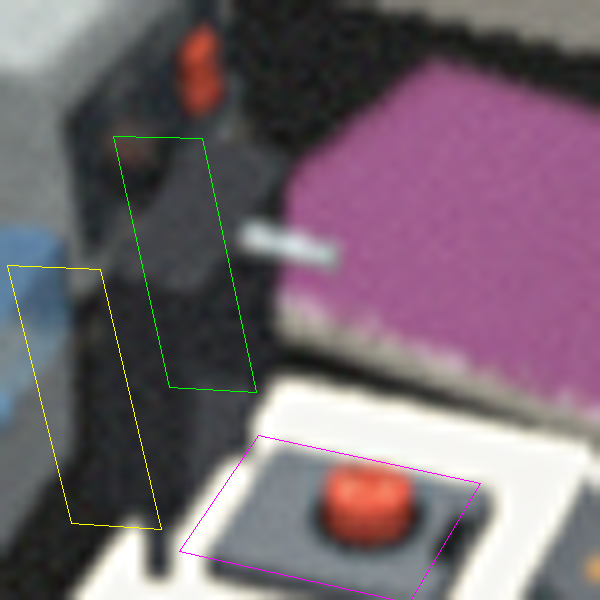

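apply_moves(plan="0 0 0 0 -1; 0 0 0 0 -1; 0 0 0 0 -1; 0 0 0 0 -1")

```text
t: 8.22
tool_pos: [0.4661, -0.1563, 0.2639]
orientation: [-180.0, 0.0, -175.8]
ft_force: [-0.6, 0.2, -0.5]
opening: 0.0001
```

```bash
cat >> h.py <<'E'
def rot(p,th):
    x,y,zz=p[0]-60,p[1],p[2]-96
    return (60+x*np.cos(th)+zz*np.sin(th),y,96-x*np.sin(th)+zz*np.cos(th))
def hoodview(im,th,f,sh=(0,0),n="side",box=(245,140,60,10)):
    x0,y0,w,k=box
    z2=cv2.resize(im[y0:y0+w,x0:x0+w],None,fx=k,fy=k,interpolation=cv2.INTER_CUBIC)
    for y,col in((31,(0,255,255)),(-31,(0,255,0))):
        q=[np.round((proj(n,W(np.array(rot(p,th))/1000))+sh-[x0,y0]+.5)*k).astype(int) for p in((58,y,88),(58,y,112),(-14,y,112),(-14,y,88))]
        cv2.polylines(z2,[np.array(q)],True,col,1)
    q=[np.round((proj(n,W(np.array(p)/1000))+sh-[x0,y0]+.5)*k).astype(int) for p in((-9,26,90),(-9,-26,90),(50,-26,90),(50,26,90))]
    cv2.polylines(z2,[np.array(q)],True,(255,0,255),1)
    cv2.imwrite(f,z2)
E
python3 - <<'E'
from h import *
im=camera("side");cv2.imwrite("pics/s4raw.png",im)
hoodview(im,1.45,"pics/side4.png",(1,0.7))
E
```

```text
(no output)
```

View pics/side4.png

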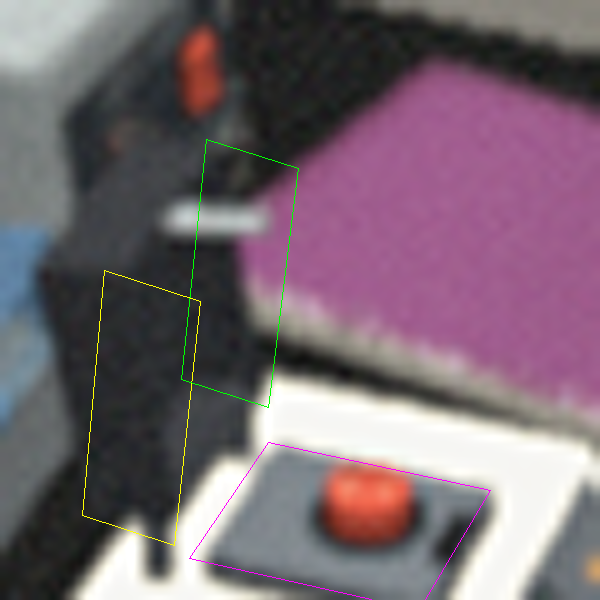

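apply_moves(plan="-3 0 0 0 -1; -3 0 0 0 -1; -3 0 0 0 -1; 0 0 0 0 -1; 0 0 0 0 -1")

```text
t: 8.9
tool_pos: [0.5553, -0.1497, 0.2635]
orientation: [180.0, -0.1, -175.8]
ft_force: [-0.1, 0.6, 0.5]
opening: 0.0
```

```bash
python3 - <<'E'
from h import *
im=camera("side")
hoodview(im,1.75,"pics/side5.png",(1,0.7))
print(spot_in("tube_top","side")[:1])
to(W([.013,0,.115]))
E
```

```text
[{'xyz': [0.5744, -0.1175, 0.0805], 'p': 0.62}]
tcp [ 0.5551 -0.1498  0.2638] shift cm [-0.94 -0.02 14.88] f [ 0.4 -0.3 -0.9] t 9.0
```

View pics/side5.png

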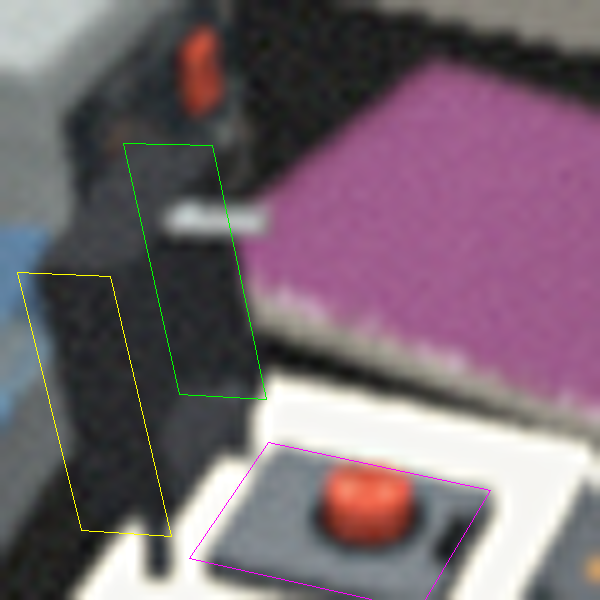

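apply_moves(plan="-0.9 0 3 0 -1; 0 0 4 0 -1; 0 0 4 0 -1; 0 0 2.5 0 -1; 0 0 1 0 -1; 0 0 0 0 -1; 0 0 0 0 -1")

```text
t: 9.88
tool_pos: [0.5658, -0.1496, 0.1206]
orientation: [-179.9, 0.1, -175.8]
ft_force: [0.6, 0.4, -0.3]
opening: -0.0005
```

```bash
python3 - <<'E'
from h import *
to(W([.013,0,.094]))
im=camera("side");hoodview(im,1.75,"pics/side6.png",(1,0.7))
E
```

```text
tcp [ 0.5658 -0.1496  0.1206] shift cm [0.14 0.04 2.66] f [ 0.6  0.4 -0.3] t 9.875
```

View pics/side6.png

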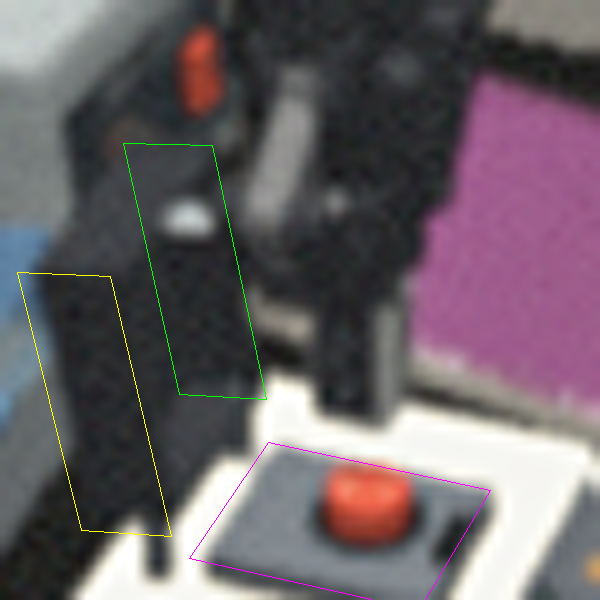

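apply_moves(plan="0.3 0 0.7 0 -1; 0 0 0.5 0 -1; 0 0 0.3 0 -1; 0 0 0 0 -1")

```text
t: 10.42
tool_pos: [0.5616, -0.1492, 0.1033]
orientation: [180.0, -0.0, -175.8]
ft_force: [-0.3, 0.7, 0.7]
opening: -0.0001
```

apply_moves(plan="0 0 0.3 0 -1; 0 0 0.3 0 -1; 0 0 0 0 -1")

```text
t: 10.8
tool_pos: [0.5623, -0.1494, 0.0982]
orientation: [-180.0, 0.1, -175.8]
ft_force: [0.4, 0.9, 3.1]
opening: -0.0001
```

```bash
python3 - <<'E'
from h import *
to(W([.013,0,.094]))
im=camera("side");hoodview(im,1.75,"pics/side7.png",(1,0.7))
E
```

```text
tcp [ 0.5623 -0.1494  0.0982] shift cm [-0.22 -0.    0.42] f [0.4 0.9 3.1] t 10.8
```

View pics/side7.png

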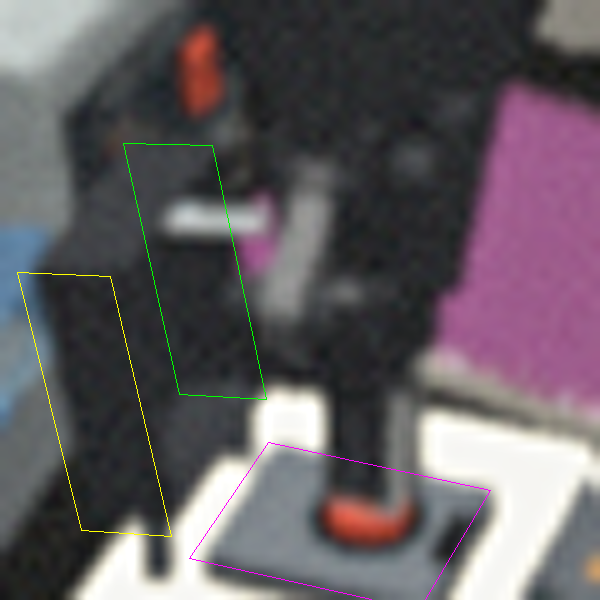

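Fingertip is on the cap (about px (365,500) in the zoom) and clear of the hood tongue; I push on down.

apply_moves(plan="0 0 0.2 0 -1; 0 0 0.2 0 -1; 0 0 0 0 -1")

```text
t: 11.22
tool_pos: [0.5622, -0.1494, 0.0938]
orientation: [-180.0, 0.0, -175.8]
ft_force: [-0.4, 1.1, 3.2]
opening: 0.0001
```

apply_moves(plan="0 0 0.2 0 -1; 0 0 0 0 -1")

```text
t: 11.48
tool_pos: [0.5624, -0.1495, 0.0931]
orientation: [-180.0, 0.0, -175.8]
ft_force: [-2.1, 1.2, 8.1]
opening: 0.0
```

apply_moves(plan="0 0 0.2 0 -1; 0 0 0 0 -1")

```text
t: 11.72
tool_pos: [0.5626, -0.1496, 0.0925]
orientation: [-180.0, 0.0, -175.8]
ft_force: [-3.8, 2.4, 13.8]
opening: 0.0005
```

apply_moves(plan="0.2 0 -2 0 -1; 0 0 -4 0 -1; 0 0 -5 0 -1; 0 0 -5 0 -1; 0 0 -4 0 -1; 0 0 0 0 -1; 0 0 0 0 -1")

```text
t: 12.6
tool_pos: [0.5591, -0.1492, 0.2883]
orientation: [179.9, -0.1, -175.8]
ft_force: [0.6, -0.5, -0.9]
opening: -0.0
```

```bash
python3 - <<'E'
from h import *
to(W([.125,0,.3]))
im=camera("side");hoodview(im,1.75,"pics/side8.png",(1,0.7))
im=camera("top");zoom(im,240,150,340,250,6,"pics/top8z.png")
E
```

```text
tcp [ 0.5591 -0.1492  0.2883] shift cm [-11.73  -0.03  -1.19] f [ 0.6 -0.5 -0.9] t 12.6
```

View pics/side8.png

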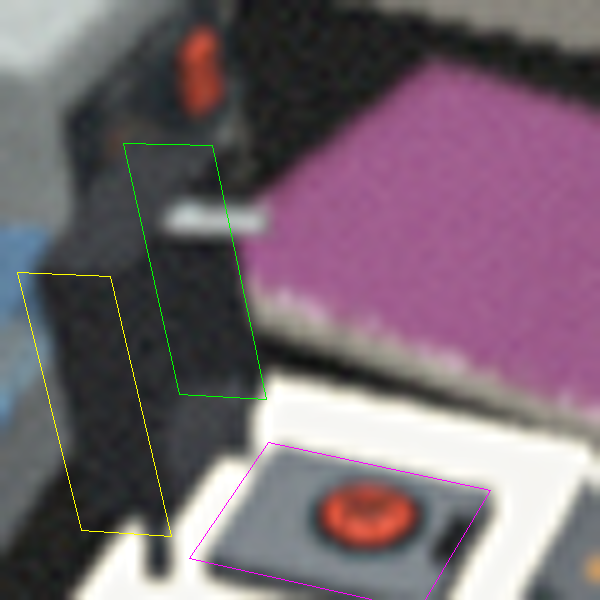

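View pics/top8z.png

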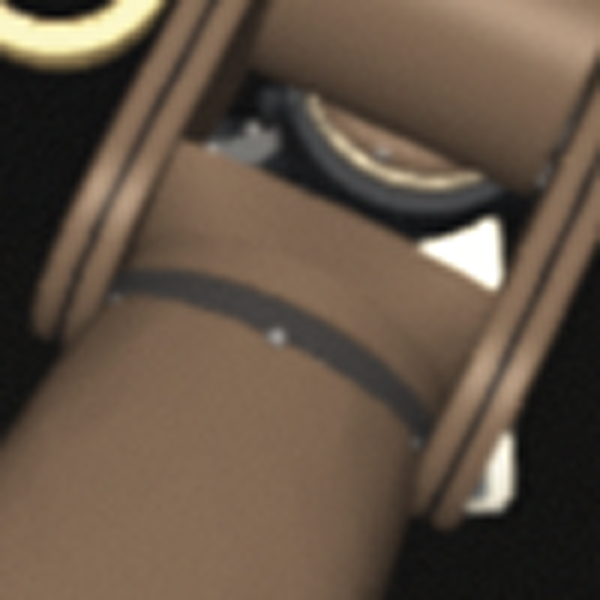

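apply_moves(plan="-3 0 0 0 -1; -4 0 0 0 -1; -3 0 0 0 -1; -1.7 0 0 0 -1; 0 0 3 0 -1; 0 0 4 0 -1; 0 0 4 0 -1; 0 0 2.8 0 -1; 0 0 0 0 -1; 0 0 0 0 -1")

```text
t: 13.95
tool_pos: [0.6768, -0.141, 0.1522]
orientation: [-180.0, 0.0, -175.8]
ft_force: [0.2, -0.3, 0.9]
opening: -0.0004
```

```bash
python3 - <<'E'
from h import *
to(W([.06,0,.096]))
im=camera("side");zoom(im,200,80,400,240,4,"pics/side9z.png")
E
```

```text
tcp [ 0.6768 -0.141   0.1522] shift cm [ 6.57 -0.    5.62] f [ 0.2 -0.3  0.9] t 13.95
```

View pics/side9z.png

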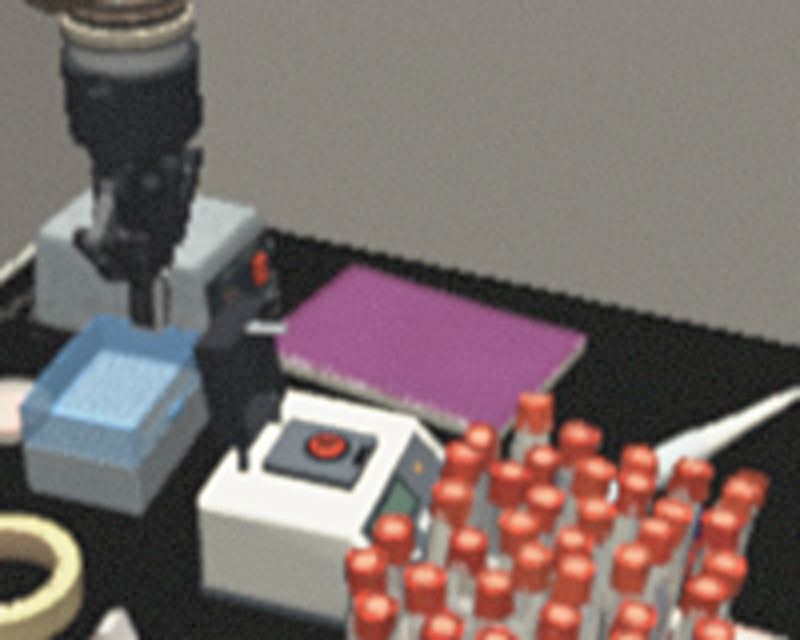

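apply_moves(plan="1.5 0 0 0 -1; 1.5 0 0 0 -1; 0.8 0 0 0 -1; 0.8 0 0 0 -1; 0.7 0 -0.1 0 -1; 0.7 0 0 0 -1; 0.7 0 0.1 0 -1; 0 0 0 0 -1")

```text
t: 15.0
tool_pos: [0.609, -0.1457, 0.1514]
orientation: [180.0, -0.1, -175.8]
ft_force: [0.1, -0.7, 0.5]
opening: -0.0003
```

```bash
python3 - <<'E'
from h import *
to(W([.06,0,.096]))
im=camera("side");zoom(im,200,80,400,240,4,"pics/side10z.png")
E
```

```text
tcp [ 0.609  -0.1457  0.1514] shift cm [-0.23 -0.03  5.54] f [ 0.1 -0.7  0.5] t 15.0
```

View pics/side10z.png

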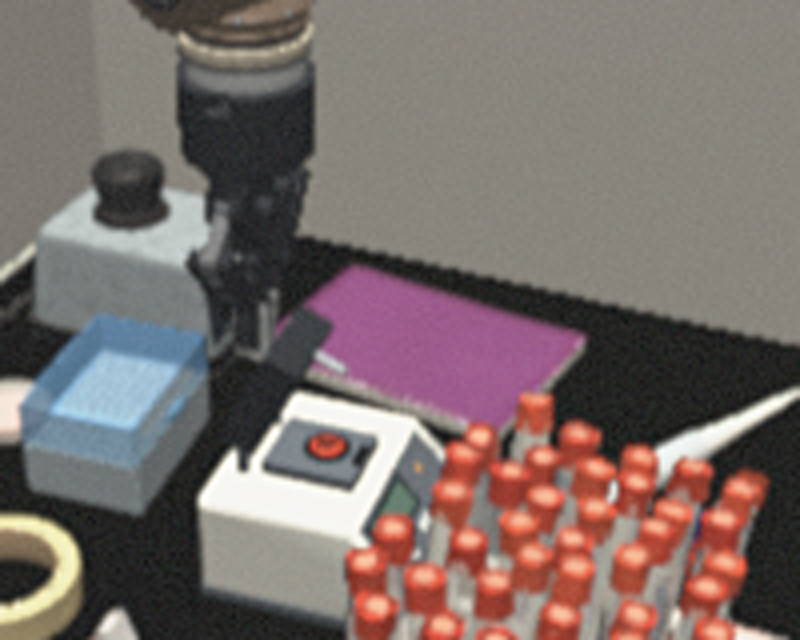

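apply_moves(plan="0.7 0 0.25 0 -1; 0.7 0 0.27 0 -1; 0.8 0 0.3 0 -1; 0.8 0 0.32 0 -1; 0 0 0 0 -1")

```text
t: 15.68
tool_pos: [0.5787, -0.1478, 0.1398]
orientation: [180.0, -0.1, -175.8]
ft_force: [0.6, 0.0, 1.1]
opening: -0.0003
```

```bash
python3 - <<'E'
from h import *
to(W([.06,0,.096]))
im=camera("side");zoom(im,200,80,400,240,4,"pics/side11z.png")
E
```

```text
tcp [ 0.5787 -0.1478  0.1398] shift cm [-3.28 -0.04  4.37] f [0.6 0.  1.1] t 15.675
```

View pics/side11z.png

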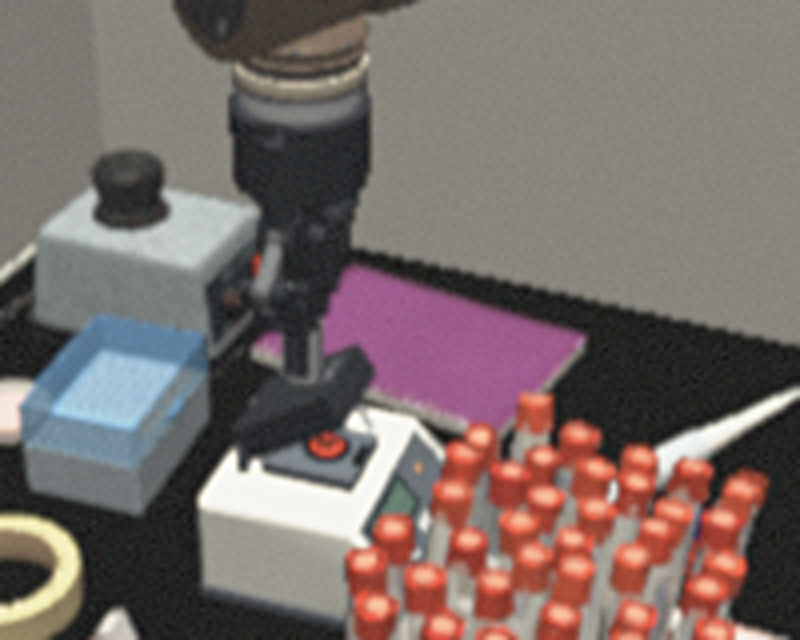

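apply_moves(plan="0.9 0 0.5 0 -1; 0.9 0 0.55 0 -1; 0.5 0 0.55 0 -1; 0.5 0 0.6 0 -1; 0.2 0 0.4 0 -1; 0 0 0 0 -1")

```text
t: 16.48
tool_pos: [0.5493, -0.1501, 0.1138]
orientation: [180.0, -0.1, -175.8]
ft_force: [-1.7, -0.3, 1.0]
opening: 0.0001
```

```bash
python3 - <<'E'
from h import *
to(W([.06,0,.096]))
im=camera("side");zoom(im,200,80,400,240,4,"pics/side12z.png")
E
```

```text
tcp [ 0.5493 -0.1501  0.1138] shift cm [-6.22 -0.03  1.77] f [-1.7 -0.3  1. ] t 16.475
```

View pics/side12z.png

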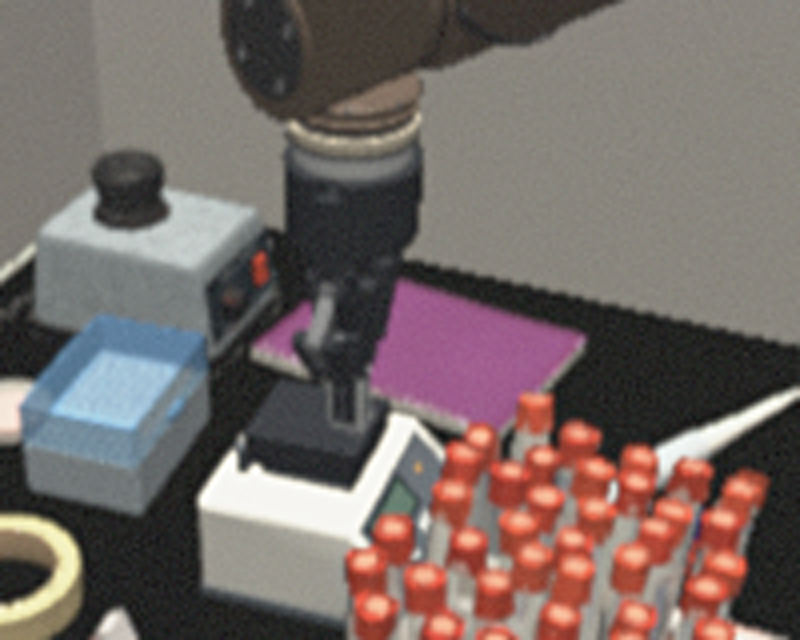

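apply_moves(plan="0.1 0 0.2 0 -1; 0 0 0.2 0 -1; 0 0 0.2 0 -1; 0 0 0 0 -1")

```text
t: 17.02
tool_pos: [0.5487, -0.1503, 0.1082]
orientation: [180.0, -0.0, -175.8]
ft_force: [-1.4, -0.1, 1.5]
opening: -0.0002
```

apply_moves(plan="0 0 0.2 0 -1; 0 0 0.1 0 -1; 0 0 0 0 -1")

```text
t: 17.4
tool_pos: [0.5489, -0.1504, 0.1066]
orientation: [-180.0, -0.0, -175.8]
ft_force: [-4.9, -0.1, 7.1]
opening: -0.0001
```

apply_moves(plan="0 0 0.2 0 -1; 0 0 0 0 -1")

```text
t: 17.65
tool_pos: [0.5489, -0.1504, 0.1059]
orientation: [180.0, -0.1, -175.8]
ft_force: [-7.9, 1.5, 13.4]
opening: -0.0001
```

apply_moves(plan="0 0 0.1 0 -1; 0 0 0 0 -1")

```text
t: 17.9
tool_pos: [0.5489, -0.1504, 0.1057]
orientation: [180.0, -0.1, -175.8]
ft_force: [-9.6, 1.5, 17.4]
opening: -0.0001
```

Hard stop reached. I release by moving slowly at first, staying above the hood, then clear it.

apply_moves(plan="0 0 -0.5 0 -1; 0 0 -0.5 0 -1; 0 0 -1 0 -1; 0 0 -3 0 -1; 1 0 -5 0 -1; 2 0 -5 0 -1; 3 0 -2 0 -1; 0 0 0 0 -1; 0 0 0 0 -1; 0 0 0 0 -1")

```text
t: 19.15
tool_pos: [0.4891, -0.1543, 0.2706]
orientation: [179.9, -0.1, -175.8]
ft_force: [0.4, 0.0, 0.4]
opening: 0.0001
```

apply_moves(plan="0 0 0 0 -1; 0 0 0 0 -1; 0 0 0 0 -1; 0 0 0 0 -1; 0 0 0 0 -1; 0 0 0 0 -1")

```text
t: 19.9
tool_pos: [0.4891, -0.1547, 0.2725]
orientation: [-180.0, 0.0, -175.8]
ft_force: [1.1, -0.0, -0.9]
opening: -0.0003
```

```bash
python3 - <<'E'
from h import *
to(W([.06,0,.096]))
im=camera("side");cv2.imwrite("pics/s13.png",im);zoom(im,200,80,400,240,4,"pics/side13z.png")
overlay("side",im,(250,160,340,240,8),"pics/side13o.png")
E
```

```text
tcp [ 0.4891 -0.1547  0.2725] shift cm [-1.225e+01 -1.000e-02  1.765e+01] f [ 1.1 -0.  -0.9] t 19.9
```

View pics/side13z.png

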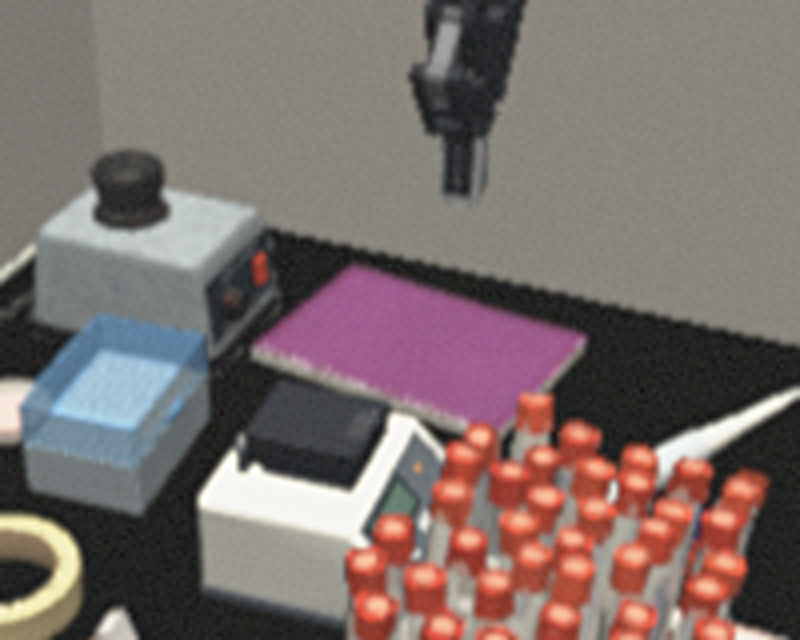

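View pics/side13o.png

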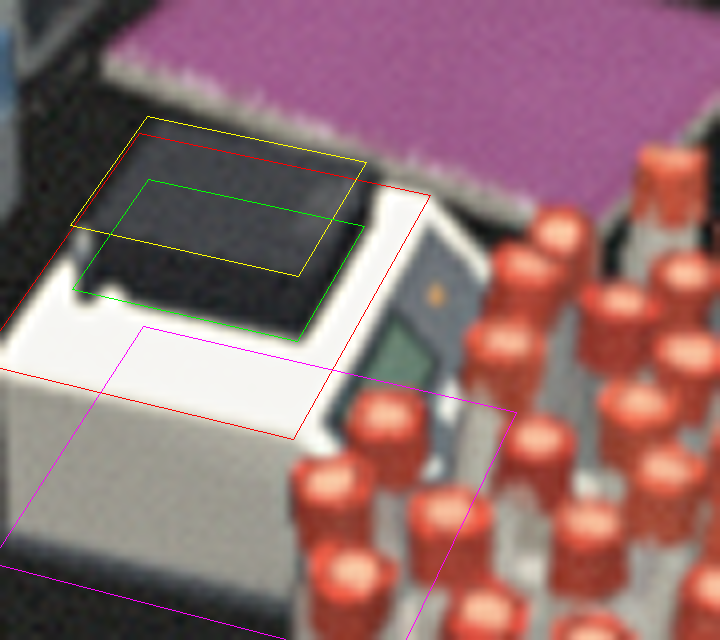

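The hood is shut (top face at px (225,190) in the overlay), the same as in the first picture, and has stayed shut for about 1.7 s with the arm clear. I'll hand the job in.

```bash
python3 - <<'E'
from h import *
a=cv2.imread("pics/side0.png")[160:240,250:340].astype(int);b=cv2.imread("pics/s13.png")[160:240,250:340].astype(int)
print("mean diff",abs(a-b).mean(),"max",abs(a-b).max())
print(order.close_job())
E
```

```text
mean diff 2.439212962962963 max 24
the job is handed in; nothing more can be done
None
```

The tube is fully home and the hood is latched shut. I handed the job in at about 20 s of the 54 s allowed.

- **Opening:** I pressed the front of the hood down to its stop, about 6 mm and 12 N, and let go. It sprang upright by itself, clear of the fingers.
- **Tube:** I pushed the red cap down with the closed fingertips. The force was about 3 N on the way, then rose to 14 N at the hard stop, with the tip reading 92.5–93 mm against the expected 94 mm. A side picture afterwards showed the cap at its home height, just above the plinth.
- **Closing:** I pushed the hood over from behind, pressed it to its stop at 17 N, and released it once. It stayed shut for about 1.7 s with the arm clear.
- **Final check:** The area around the photometer in the last side picture matches the first one (mean difference 2.4 grey levels). The things visible in the wider side view had not moved. I took no unobstructed top view at the end, so the pen, the markers and the loose tube were not checked again.
- **Readings that disagreed:** The tube detector gave wrong or empty answers in two of three calls, so I placed the tube from the fitted photometer pose instead. That fit was about 1 pixel (2 mm) off in the side camera. The open hood also stood slightly less far back than the 1.75 rad model.

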